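# Seat the stencil plate on its locating pins

### The arm

A 6-joint arm with a two-finger parallel gripper is mounted at the origin on the work surface. World frame = base frame: x ahead of the robot, y to its left, z up, the work surface at z = 0. Lengths are in m, angles in rad, forces in N, time in s.
With the tool pointing down it reaches from about 0.3 to 0.875 m from the base axis. Payload 6.4 kg.
Tool frame: the origin (TCP) lies on the front face of the gripper's body, between the roots of the fingers; the fingertips stand 73 mm ahead of it and the grasp point (between the pads) lies 54 mm ahead of it (r.tips_ahead is the distance from the TCP to the fingertips, in m); z points along the fingers, y is the line along which they close (so a half turn about z gives the same grasp; the last joint's range is limited). The gripper opens to 85 mm and grips with 20 to 120 N. Pads are 22 mm wide; open, the fingers measure 114 mm over their backs; the gripper's body (76 mm by 85 mm) begins 54 mm behind the grasp point. The pads swing forward as they close: fully open they stand 13 mm farther back than shut.
Start: joints at [-1.52, 0.181, 1.607, -0, 1.354, -0.206], TCP at [0.146, -0.556, 0.304] pointing down, gripper open.
Joint ranges: [-2.99, 2.99], [-0.89, 2.07], [0.3, 2.58], [-1.14, 4.28], [0, 2.63], [-3.12, 3.12]. Speed limits (rad/s): [2.57, 2.57, 3.01, 3.14, 3.14, 3.14].

### API

Orientations are given as a rotation vector (axis times angle).
In Python, from cell import r gives the robot as it stands. The module is installed in compiled form; this text tells all that it offers.
- The arm moves only by the tool jog_arm, never from a script. Its argument "rows" is a list of rows, each a list of 3 entries, a list of its own where there are three numbers: the opening, from 0 (shut) to 1 (fully open), then the shift along the tool's x, y, z in m, then the turn about the tool's z in rad. A call has 1 to 5 rows; each row shifts and turns the commanded pose from where the row before left it, along the tool's axes as they then stand; what a row does not reach is not made up. A row lasts 1/8 s, in which the tool goes at most 62.5 mm and 10.7 degrees, less where a joint would pass 70% of its speed; a pose out of reach is approached as far as the arm can. A call with a gripper value outside its range is refused whole. The fingers move at their own pace and stop on an object; "force" is the grip in N (left out, the last holds). Time passes only in rows, so rows that do not move let the fingers close. It gives the time, the measured TCP pose, the force, the opening and the grip force at its end, in the units of the state.
- r.get_state(): the state, without advancing time (a new reading comes with each control period).
- r.grab_frame(name): name is "scene" or "top"; returns a dict with "img" (384x512x3 uint8, red, green, blue), "z_map" (384x512 float32, m along the optical axis (not along the pixel's ray), 0 where there is no reading), "fx", "fy", "cx", "cy" (pixels), "dist_coeffs" ([k1, k2, p1, p2, k3] as OpenCV has them; the pictures are not rectified), "rvec" (rotation vector, rad) and "tvec" (3), from world to camera coordinates, as OpenCV has them. Camera axes: x right, y down, z forward; pixel columns grow to the right and rows downward; lengths in m; the calibration is good to about 2 mm. A picture is of the moment at which its call begins.
- r.job_done(): hands the job in; it is judged then, once.
The state is a dict: "time_s": time; "q": joint angles; "qvel": joint speeds; "joint_efforts": joint torques, N m; "eef_pos": TCP position; "tool_rot": TCP orientation; "wrist_force": force on the tool from outside, world axes, zero at the start; "torque": the same for the moment, N m; "opening": finger opening in m; "grasp_force": force on a finger pad.
Only numpy, scipy, OpenCV 4.12 (cv2) and the standard library are available. Lean on these libraries where they do the work, as an engineer would, in place of code of your own. Each camera call takes 0.05 s, during which the arm holds its last target. There are 200 camera calls.

### The job

Slide the aluminium stencil plate sideways along the pine loading deck, pushing it with the fingertips, until its two locating holes drop over the two steel pins of the white panel, and press it down if needed so that it lies fully home, flat on the panel. Only push and press the plate: do not pick it up, and leave the other things where they are.

Things in the scene. Friction and masses are not known exactly. Their poses are not given: they have to be found in the camera images.
- stencil: spray stencil plate: loose aluminium plate 130 mm (x) by 140 mm (y), 8 mm thick, about 0.45 kg, at the start flat on the loading deck, its lip edge away from the panel. Origin: centre of its underside; z up. Two round locating holes, 15 mm across, lie at x = -45 and +45 mm, y = 0; the flower of five 10 mm holes between them is only the stencil's picture
- lip (a point): middle of the foot of the plate's steel lip, on its outer face, at the plate's own (0, -70, 0) mm. The lip is as wide as the plate, 8 mm thick, stands upright along the -y edge, and its top is 36 mm above the plate's underside. Heavy: it puts the centre of mass 22 mm to the -y side of the plate's middle
- hole_near (a point): centre of the plate's locating hole at its own (-45, 0) mm, at the underside
- hole_far (a point): centre of the plate's locating hole at its own (+45, 0) mm, at the underside
- jig: registration jig, fixed on the table. Origin at table height under the middle of the step. The -y half (x -130..130, y -250..0 mm) is the pine loading deck, top 32 mm above the table, ending in a step down at y = 0; the +y half (x -130..130, y 0..250 mm) is the white panel, top 12 mm above the table, with two upright steel pins at (-45, 73) and (45, 73) mm
- step (a point): middle of the deck's upper edge at the step, 32 mm above the table. A plate pushed along the jig's +y slides off the deck, the pin tips carry its leading part, and it drops when its lip edge has passed the step. In place its axes are parallel to the jig's, its lip edge about 3 mm past the step
- pin_near (a point): foot of the pin at the jig's (-45, 73) mm, at the height of the panel's top; hole_near belongs over it. Both pins are 12 mm across for the first 10 mm, then taper to a 4 mm tip 19.5 mm above the panel (0.5 mm lower than the deck)
- pin_far (a point): foot of the like pin at the jig's (+45, 73) mm; hole_far belongs over it
- spray_can: bystander: upright spray can, 62 mm across, 170 mm tall; origin at the centre of its foot
- paint_tin: bystander: small steel paint tin, 68 mm across, 75 mm tall; origin at the centre of its foot
- tape: bystander: roll of masking tape lying flat on the white panel, beyond the place where the plate belongs; 54 mm across, 24 mm high; origin at the centre of its underside
- sanding_block: bystander: cork sanding block 65 x 100 x 30 mm; origin at the centre of its underside
- brush: bystander: paint brush lying flat; origin under its middle
- screwdriver: bystander: screwdriver lying flat; origin under its middle
- cap: bystander: red cap of a spray can, 48 mm across, 22 mm high; origin at the centre of its underside

How it is judged:
By the outcome, as a careful person would: the job done as asked, in the order asked, and still so for the second after the job is handed in, with the robot touching nothing.
It also fails if it takes over 72 s, if anything falls off the work surface, if the arm or the gripper's body presses on something with over 40 N, if the wrist force passes 120 N, or if a joint passes its speed limit or range.

## Working session

There is one attempt and no reset: what is moved stays moved. The work goes in short steps, Python scripts to look and compute and a tool call to move; the robot and the scene stay as the last step left them, time stands still between calls to the robot, and variables do not carry over. Pictures are saved under pics/ and viewed, at most 10 in all, crops included, and the job is handed in when it is done.

Besides the shell and the picture viewer there is one more tool, called after "Emit:" as name([rows], argument=value, ...), one row to a line, values as JSON. jog_arm: Moves the arm, as the interface text tells. Its arguments: {"type":"object","properties":{"rows":{"type":"array","items":{"type":"array"}},"force":{"type":"number"}},"required":["rows"]}

```bash
mkdir -p pics; cat > h.py <<'E'
import numpy as np, cv2
from cell import r
def grab(n):
    f=r.grab_frame(n); f['K']=np.array([[f['fx'],0,f['cx']],[0,f['fy'],f['cy']],[0,0,1.]]); f['D']=np.array(f['dist_coeffs'],float)
    f['R']=cv2.Rodrigues(np.array(f['rvec'],float))[0]; f['t']=np.array(f['tvec'],float).ravel(); return f
def ray(f,uv):
    p=cv2.undistortPoints(np.array(uv,float).reshape(-1,1,2),f['K'],f['D']).reshape(-1,2)
    return np.c_[p,np.ones(len(p))]
def atz(f,uv,z):
    d=ray(f,uv)@f['R']; c=-f['R'].T@f['t']; return c+d*((z-c[2])/d[:,2])[:,None]
def depth(f,uv):
    uv=np.array(uv,int).reshape(-1,2); Z=f['z_map'][uv[:,1],uv[:,0]]
    return (ray(f,uv)*Z[:,None]-f['t'])@f['R']
def cloud(f):
    v,u=np.mgrid[:384,:512]; return depth(f,np.c_[u.ravel(),v.ravel()]).reshape(384,512,3)
def proj(f,P): return cv2.projectPoints(np.array(P,float).reshape(-1,1,3),np.array(f['rvec'],float),f['t'],f['K'],f['D'])[0].reshape(-1,2)
def save(f,n,crop=None,s=1):
    im=f['img'][...,::-1]
    if crop: im=im[crop[1]:crop[3],crop[0]:crop[2]]
    cv2.imwrite('pics/'+n,cv2.resize(im,None,fx=s,fy=s,interpolation=cv2.INTER_CUBIC))
E
python3 - <<'E'
from h import *
for n in('top','scene'):
    f=grab(n); save(f,n+'0.png',None,1.5); print(n,-f['R'].T@f['t'],f['R'][2])
print(r.get_state())
E
```

```text
top [0.51190219 0.03335821 1.14275775] [ 0.11818678 -0.01874728 -0.9928144 ]
scene [1.10160975 0.33011218 0.84369898] [-0.48213059 -0.33267431 -0.81048004]
{'time_s': 0.1, 'q': array([-1.52030576e+00,  1.81464055e-01,  1.60792088e+00,  1.65207954e-05,
        1.35377906e+00, -2.06344518e-01]), 'qvel': array([ 2.35465898e-03, -2.89484625e-03, -3.12174696e-04, -1.95665184e-05,
        2.48321982e-03,  1.23461316e-03]), 'joint_efforts': array([ 9.08210695e-04, -4.45876729e+01, -3.52237880e+01, -2.89740183e-04,
        4.07515254e-03,  1.55343736e-05]), 'eef_pos': array([ 0.14603824, -0.55574901,  0.30306944]), 'tool_rot': array([-3.11417241e+00, -4.02121649e-01, -2.17302010e-04]), 'wrist_force': array([-0.76235912,  0.15062722, -0.10332636]), 'torque': array([ 0.02719838,  0.01687663, -0.05380151]), 'grasp_force': 0.0, 'opening': 0.08572716401179355}
```

View pics/top0.png

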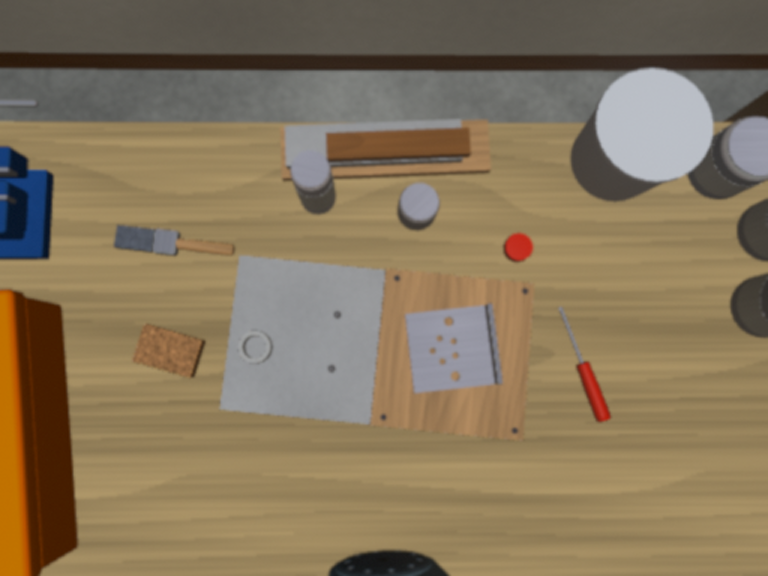

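View pics/scene0.png

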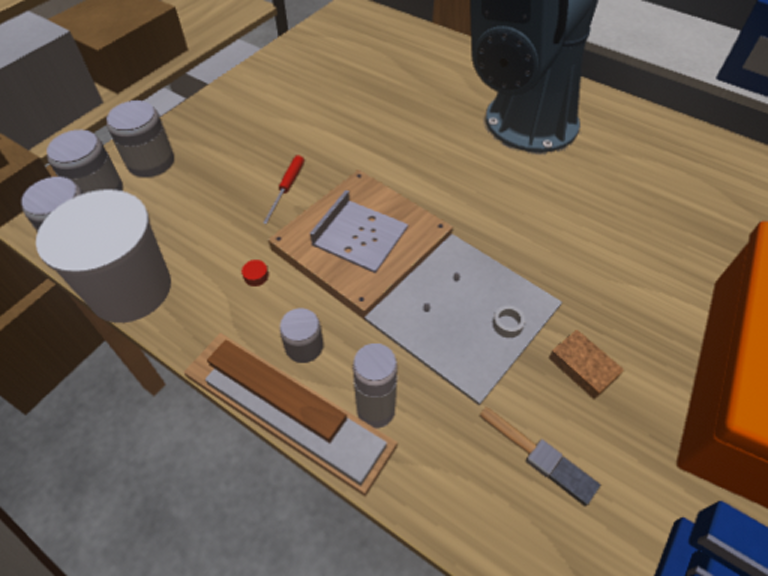

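The top view shows the panel on the left with pins near (337,314) and (331,368), and the plate on the deck at right with its holes near (449,321) and (456,376). The plate is yawed a few degrees relative to the jig.

```bash
python3 - <<'E'
from h import *
f=grab('top'); save(f,'topc.png',(140,160,365,300),3.5)
E
```

```text
(no output)
```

View pics/topc.png

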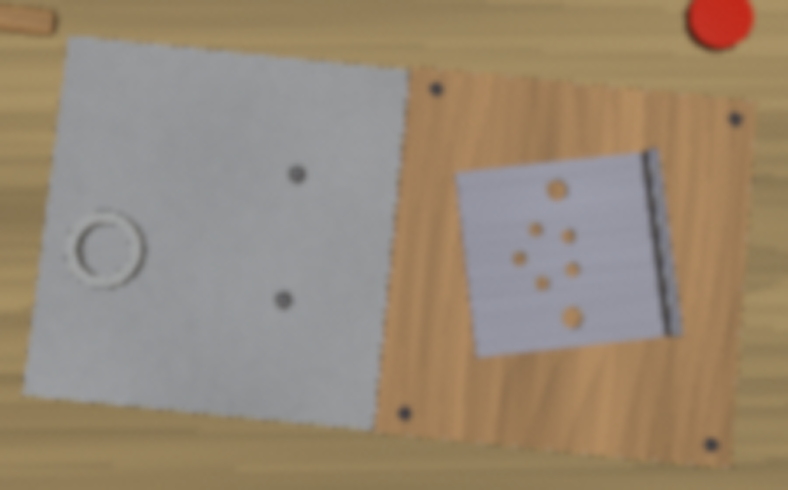

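The crop shows pins at (297,174) and (284,300), holes at (557,189) and (572,318). The deck corners are (409,70), (375,430), (752,100), (728,466), and the lip's outer top corners are (657,149) and (682,334).

```bash
cat >> h.py <<'E'
def un(uv,o=(140,160),s=3.5): return (np.array(uv,float)+.5)/s-.5+np.array(o)
def fitseg(A,B): # line directions
    d=A-B; return np.degrees(np.arctan2(d[1],d[0]))
E
python3 - <<'E'
from h import *
f=grab('top')
np.set_printoptions(precision=4,suppress=True)
pins=atz(f,un([(297,174),(284,300)]),.028); holes=atz(f,un([(557,189),(572,318)]),.039)
st=atz(f,un([(409,70),(375,430)]),.032); de=atz(f,un([(752,100),(728,466)]),.032)
lip=atz(f,un([(657,149),(682,334)]),.068); fr=atz(f,un([(457,172),(477,356)]),.04)
pan=atz(f,un([(69,36),(24,394)]),.012)
for n,a,L in(('pins',pins,.09),('holes',holes,.09),('step',st,.26),('deck',de,.26),('lip',lip,.13),('front',fr,.13),('panel',pan,.26)):
    print(n,a[:,:2].ravel(),'mid',a[:,:2].mean(0),'len',np.linalg.norm(a[0]-a[1]),L,'yaw',fitseg(a[0],a[1]))
C=cloud(f)
for n,uv in(('deck',(425,120)),('plate',(500,200)),('panel',(200,100)),('tape',(105,213)),('lip',(665,240))): print(n,depth(f,un(uv).round()))
g=grab('scene')
save(g,'sc.png',(170,105,385,275),3.5)
E
```

```text
pins [0.6065 0.081  0.5173 0.0899] mid [0.5619 0.0855] len 0.089635657953878 0.09 yaw -5.735026587767086
holes [ 0.5943 -0.1032  0.5038 -0.1121] mid [ 0.549  -0.1077] len 0.09095591866151564 0.09 yaw 5.6112092973820635
step [0.6807 0.0007 0.427  0.026 ] mid [0.5539 0.0134] len 0.25494523608581954 0.26 yaw -5.70075648614849
deck [ 0.6583 -0.2453  0.401  -0.2199] mid [ 0.5297 -0.2326] len 0.25854261516123067 0.26 yaw -5.634916030873442
lip [ 0.6196 -0.1694  0.4929 -0.1832] mid [ 0.5562 -0.1763] len 0.1274856449757073 0.13 yaw 6.215905292085342
front [ 0.6065 -0.0325  0.4778 -0.0452] mid [ 0.5422 -0.0388] len 0.12929024361373342 0.13 yaw 5.613224872010116
panel [0.7093 0.2477 0.4524 0.2743] mid [0.5809 0.261 ] len 0.25824013765742565 0.26 yaw -5.903133917145989
deck [[ 0.6447 -0.0104  0.0297]]
plate [[ 0.5861 -0.0614  0.0401]]
panel [[0.6632 0.1521 0.0076]]
tape [[0.5816 0.2187 0.0116]]
lip [[ 0.5572 -0.1737  0.0705]]
```

View pics/sc.png

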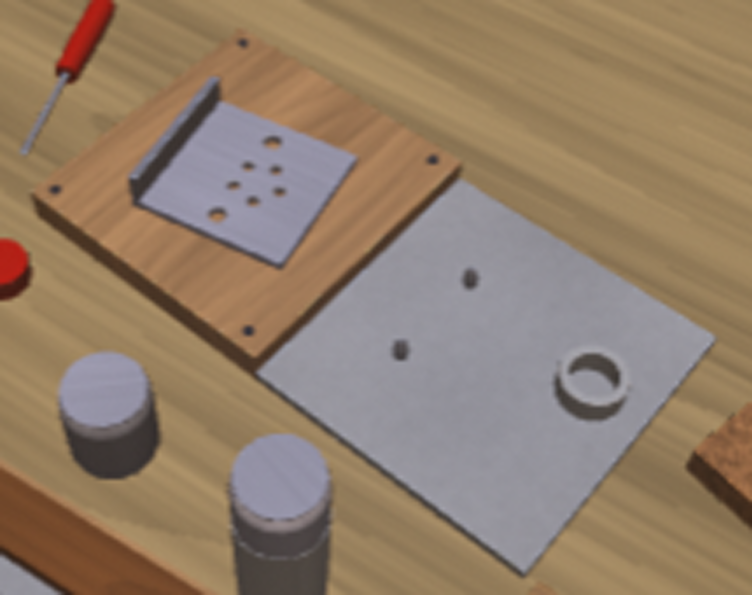

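The scene view agrees: plate flat on the deck, lip away from the panel, and the path to the pins clear. Plate yaw is +5.7° and jig yaw −5.7°. I'll turn the gripper so the two open fingers lie along the jig's x, then push on the lip face.

Emit:
jog_arm([
  [1,[0,0,0],-0.174],
  [1,[0,0,0],-0.174],
  [1,[0,0,0],-0.174],
  [1,[0,0,0],-0.174],
  [1,[0,0,0],-0.174],
])

```text
time_s: 0.88
eef_pos: [0.1461, -0.5561, 0.3037]
tool_rot: [-2.651, -1.685, -0.0]
wrist_force: [0.4, -0.1, 0.1]
opening: 0.0853
grasp_force: 0.0
```

```bash
cat >> h.py <<'E'
from scipy.spatial.transform import Rotation as Ro
np.set_printoptions(precision=4,suppress=True)
JY=np.radians(-5.72)
def togo(p,yaw=JY):
    s=r.get_state(); R=Ro.from_rotvec(s['tool_rot']).as_matrix()
    y=R[:,1]; a=np.arctan2(y[1],y[0]); turn=-((yaw-a+np.pi/2)%np.pi-np.pi/2)
    R2=R@Ro.from_euler('z',turn).as_matrix()
    print('t',s['time_s'],'pos',s['eef_pos'],'turn',round(turn,4),'shift now',R.T@(p-s['eef_pos']),'after turn',R2.T@(p-s['eef_pos']),'F',s['wrist_force'],'q',s['q'],'tips',r.tips_ahead,'toolxy',R2[:2,0],R2[:2,1])
E
python3 -c "
from h import *
togo(np.array([.548,-.237,.2]))"
```

```text
t 0.875 pos [ 0.1461 -0.5561  0.3037] turn -0.3384 shift now [0.4595 0.2286 0.1038] after turn [0.3575 0.3681 0.1038] F [ 0.3974 -0.1195  0.0741] q [-1.5203  0.1809  1.6072 -0.      1.3538 -1.082 ] tips 0.0726 toolxy [0.0997 0.995 ] [ 0.995  -0.0997]
```

Emit:
jog_arm([
  [1,[0,0,0],-0.169],
  [1,[0,0,0],-0.169],
  [1,[0,0.05,0],0],
  [1,[0.04,0.04,0],0],
  [1,[0.04,0.04,0],0],
])

```text
time_s: 1.5
eef_pos: [0.2848, -0.4895, 0.3035]
tool_rot: [-2.337, -2.099, -0.001]
wrist_force: [0.7, -0.8, -0.2]
opening: 0.0857
grasp_force: 0.0
```

Emit:
jog_arm([
  [1,[0.04,0.04,0],0],
  [1,[0.04,0.04,0],0],
  [1,[0.04,0.04,0],0],
  [1,[0.04,0.04,0],0],
  [1,[0.04,0.04,0],0],
])

```text
time_s: 2.12
eef_pos: [0.5051, -0.3113, 0.3039]
tool_rot: [2.336, 2.1, -0.0]
wrist_force: [0.7, -0.5, 0.1]
opening: 0.0855
grasp_force: 0.0
```

```bash
python3 -c "
from h import *
togo(np.array([.548,-.237,.2]))"
```

```text
t 2.125 pos [ 0.5051 -0.3113  0.3039] turn -0.0063 shift now [0.0784 0.0348 0.1039] after turn [0.0782 0.0353 0.1039] F [ 0.6755 -0.5007  0.0851] q [-0.7522  0.2209  1.5596 -0.      1.3609 -0.6461] tips 0.0726 toolxy [0.0997 0.995 ] [ 0.995  -0.0997]
```

Emit:
jog_arm([
  [1,[0.04,0.018,0.03],-0.006],
  [1,[0.036,0.017,0.05],0],
  [1,[0,0,0.055],0],
  [1,[0,0,0.04],0],
  [1,[0,0,0.017],0],
])

```text
time_s: 2.75
eef_pos: [0.5447, -0.2403, 0.1102]
tool_rot: [-2.326, -2.105, 0.002]
wrist_force: [0.4, -0.7, 0.5]
opening: 0.0854
grasp_force: 0.0
```

```bash
python3 - <<'E'
from h import *
togo(np.array([.548,-.237,.112]))
f=grab('scene'); save(f,'s1.png',(150,60,360,250),3); g=grab('top')
for n,a in(('top',g),('scene',f)):
    C=cloud(a); m=(C[...,1]>-.3)&(C[...,1]<-.195)&(C[...,0]>.45)&(C[...,0]<.65)&(C[...,2]>.04)&(C[...,2]<.13)
    P=C[m]; print(n,len(P),P.min(0) if len(P) else '',P.max(0) if len(P) else '')
    for s in(-1,1):
        Q=P[(P[:,0]-.548)*s>0]; Q=Q[Q[:,2]<.085] 
        if len(Q): print(s,len(Q),Q.min(0),Q.max(0))
E
```

```text
t 2.75 pos [ 0.5447 -0.2403  0.1102] turn 0.0002 shift now [ 0.0036  0.0029 -0.0018] after turn [ 0.0036  0.0029 -0.0018] F [ 0.3838 -0.7013  0.4799] q [-0.6146  0.4656  1.6723 -0.      1.0084 -0.5149] tips 0.0726 toolxy [0.0997 0.995 ] [ 0.995  -0.0997]
top 92 [ 0.573  -0.2485  0.0569] [ 0.6169 -0.2274  0.1289]
1 14 [ 0.5861 -0.2411  0.0569] [ 0.5982 -0.2352  0.0832]
scene 461 [ 0.4723 -0.2569  0.0481] [ 0.6196 -0.2164  0.1296]
-1 60 [ 0.4879 -0.2446  0.0487] [ 0.5045 -0.2209  0.0849]
1 47 [ 0.5873 -0.251   0.0481] [ 0.6027 -0.2298  0.0849]
```

View pics/s1.png

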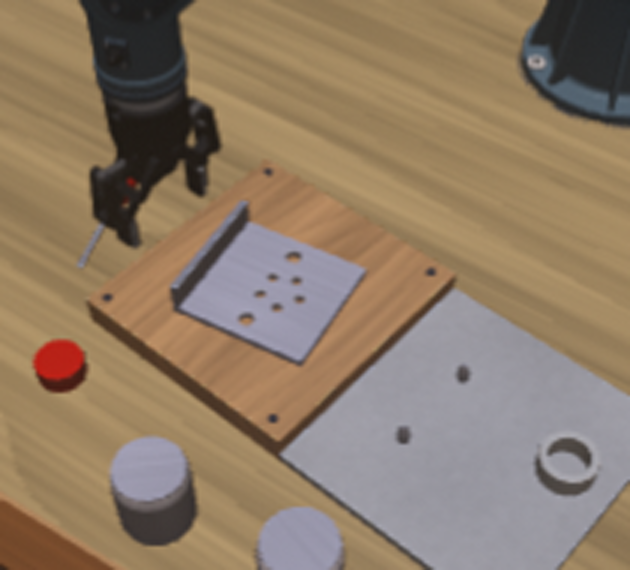

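The fingers (tips at z≈0.049) stand behind the lip, clear of the deck. I'll lower 9 mm and push gently, so the near finger touches first and squares the plate.

Emit:
jog_arm([
  [1,[0,0.003,0.005],0],
  [1,[0,0,0.004],0],
  [1,[0.015,0,0],0],
  [1,[0.015,0,0],0],
  [1,[0.006,0,0],0],
])

```text
time_s: 3.48
eef_pos: [0.5527, -0.2042, 0.1042]
tool_rot: [-2.328, -2.109, -0.0]
wrist_force: [-0.1, 1.2, -1.3]
opening: 0.0854
grasp_force: 0.0
```

Emit:
jog_arm([
  [1,[0.006,0,0],0],
  [1,[0.006,0,0],0],
  [1,[0.006,0,0],0],
  [1,[0.006,0,0],0],
  [1,[0.006,0,0],0],
])

```text
time_s: 4.1
eef_pos: [0.5556, -0.176, 0.1041]
tool_rot: [2.33, 2.107, -0.0]
wrist_force: [-1.8, -2.4, 1.3]
opening: 0.0856
grasp_force: 1.5
```

Emit:
jog_arm([
  [1,[0.006,0,0],0],
  [1,[0.006,0,0],0],
  [1,[0.005,0,0],0],
  [1,[0.004,0,0],0],
  [1,[0,0,0],0],
])

```text
time_s: 4.72
eef_pos: [0.5578, -0.1544, 0.1039]
tool_rot: [-2.329, -2.107, -0.001]
wrist_force: [0.1, -0.9, 0.7]
opening: 0.0853
grasp_force: 0.1
```

```bash
python3 - <<'E'
from h import *
togo(np.array([.548,-.187,.1]))
f=grab('scene'); save(f,'s2.png',(170,90,380,240),3.8)
E
```

```text
t 4.725 pos [ 0.5578 -0.1544  0.1039] turn -0.0002 shift now [-0.0334 -0.0065  0.0038] after turn [-0.0334 -0.0065  0.0038] F [ 0.08   -0.8665  0.7064] q [-0.4754  0.4441  1.721   0.001   0.9766 -0.376 ] tips 0.0726 toolxy [0.0997 0.995 ] [ 0.995  -0.0997]
```

View pics/s2.png

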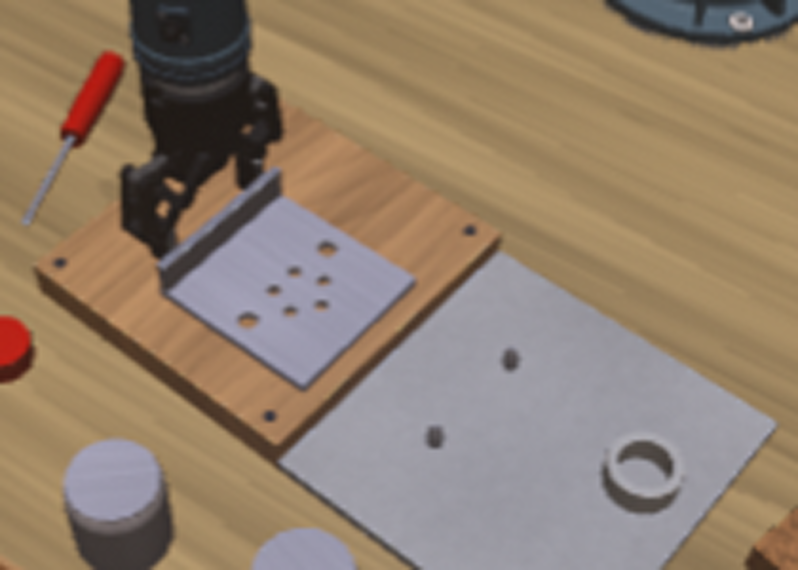

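The plate has been squared against both fingers. Its holes are at (327,248) and (248,320), the pins at (510,359) and (435,437).

```bash
python3 - <<'E'
from h import *
f=grab('scene'); u=lambda p: un(p,(170,90),3.8)
H=atz(f,u([(248,320),(327,248)]),.040); P=atz(f,u([(435,437),(510,359)]),.022)
ST=atz(f,u([(280,448),(500,240)]),.032); FR=atz(f,u([(304,387),(415,282)]),.04)
ex=np.array([np.cos(JY),np.sin(JY)]); ey=np.array([-ex[1],ex[0]])
pm=np.array([.5619,.0855])
for n,a in(('H',H),('P',P),('step',ST),('front',FR)):
    m=a[:,:2].mean(0); print(n,a[:,:2].ravel(),'len',np.linalg.norm(a[0]-a[1]),'yaw',fitseg(a[0],a[1]),'jig rel pins',(m-pm)@ex,(m-pm)@ey)
g=grab('top')
# automatic: top view holes in plate, seen as brown blobs
save(g,'t2.png',(150,160,350,300),4)
E
```

```text
H [ 0.6141 -0.0742  0.5243 -0.0665] len 0.0901879129314457 yaw -4.8544964672472615 jig rel pins 0.022813483092665298 -0.15434138557374216
P [0.6118 0.0865 0.5227 0.0951] len 0.08949515550669336 yaw -5.512086242042932 jig rel pins 0.004766287310498054 0.005801085165327143
step [0.6865 0.0068 0.4356 0.0339] len 0.2524407395598672 yaw -6.161590566409602 jig rel pins 0.005652701467200828 -0.06494853351481437
front [ 0.6396 -0.0061  0.5142  0.0061] len 0.1260126240511311 yaw -5.585536932155569 jig rel pins 0.02346544607332667 -0.08358377370743697
```

View pics/t2.png

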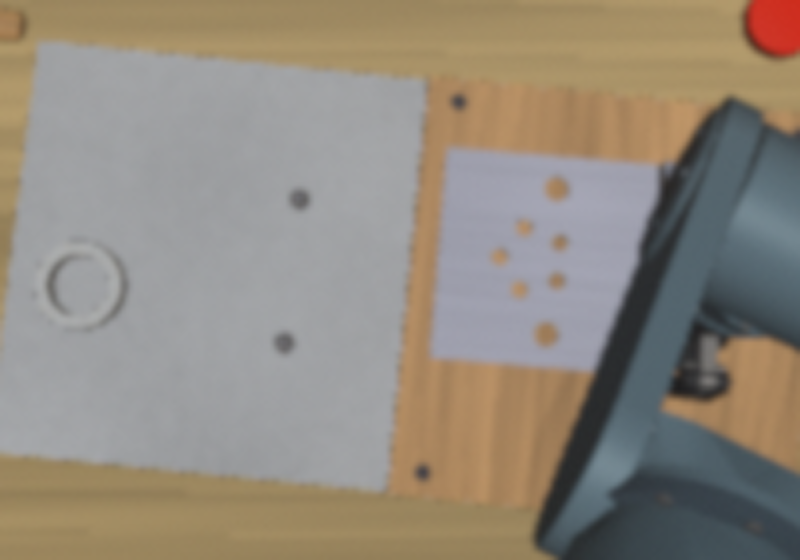

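Top view: holes (557,188) and (545,334), pins (300,199) and (285,343). The plate is square but offset toward the jig's +x, so I'll measure how far.

```bash
python3 - <<'E'
from h import *
f=grab('top'); u=lambda p: un(p,(150,160),4)
H=atz(f,u([(557,188),(545,334)]),.039); P=atz(f,u([(300,199),(285,343)]),.028)
ex=np.array([np.cos(JY),np.sin(JY)]); ey=np.array([-ex[1],ex[0]])
d=(H.mean(0)-P.mean(0))[:2]; print(d@ex,d@ey,fitseg(H[0],H[1]),fitseg(P[0],P[1]))
E
```

```text
0.02088560648805424 -0.15847501429229927 -5.552790925719079 -5.7931026331689655
```

Emit:
jog_arm([
  [1,[0.004,-0.0005,0],0],
  [1,[0.006,-0.0008,0],0],
  [1,[0.006,-0.0008,0],0],
  [1,[0.006,-0.0008,0],0],
  [1,[0.006,-0.0008,0],0],
])

```text
time_s: 5.55
eef_pos: [0.5568, -0.1264, 0.104]
tool_rot: [-2.329, -2.108, 0.0]
wrist_force: [1.1, -2.1, -1.6]
opening: 0.0855
grasp_force: 1.0
```

Emit:
jog_arm([
  [1,[0.006,-0.0008,0],0],
  [1,[0.006,-0.0008,0],0],
  [1,[0.006,-0.0008,0],0],
  [1,[0.004,-0.0006,0],0],
  [1,[0,0,0],0],
])

```text
time_s: 6.18
eef_pos: [0.556, -0.1041, 0.1041]
tool_rot: [-2.329, -2.108, -0.001]
wrist_force: [-0.7, 1.3, -1.2]
opening: 0.0854
grasp_force: 0.0
```

```bash
cat >> h.py <<'E'
ex=np.array([np.cos(JY),np.sin(JY)]); ey=np.array([-ex[1],ex[0]])
def blobs(dx=0.,dy=0.,zt=.040,verbose=1):
    """predict hole pixels for offset (m, rel pins, jig axes) and refine in both views by colour contrast"""
    out=[]
    for n,pm in(('top',np.array([.5619,.0855])),('scene',np.array([.5672,.0908]))):
        f=grab(n); lab=cv2.cvtColor(f['img'],cv2.COLOR_RGB2LAB).astype(float); c=[]
        for s in(45e-3,-45e-3):
            q=pm+ex*(dx+s)+ey*dy; p=proj(f,[[*q,zt]])[0]; x,y=p.round().astype(int); k=9
            w=lab[y-k:y+k+1,x-k:x+k+1]; med=np.median(w.reshape(-1,3),0); d=np.linalg.norm(w-med,axis=2)
            wt=np.clip(d-0.35*d.max(),0,None); nl,L,st,ce=cv2.connectedComponentsWithStats((wt>0).astype(np.uint8))
            i=1+np.argmin(np.linalg.norm(ce[1:]-k,axis=1)); m=L==i
            v,u=np.nonzero(m); ww=wt[m]; c.append((x-k+(u*ww).sum()/ww.sum(),y-k+(v*ww).sum()/ww.sum()))
        H=atz(f,c,zt)[:,:2]; d=H.mean(0)-pm
        print(n,'px',np.array(c).ravel(),'off mm',d@ex*1e3,d@ey*1e3,'len',np.linalg.norm(H[0]-H[1])*1e3,'yaw',fitseg(H[0],H[1]))
E
python3 - <<'E'
from h import *
togo(np.array([.548,-.187,.1]))
blobs(.0135,-.108)
E
```

```text
t 6.175 pos [ 0.556  -0.1041  0.1041] turn 0.0003 shift now [-0.0833  0.0002  0.004 ] after turn [-0.0833  0.0003  0.004 ] F [-0.7411  1.2756 -1.2036] q [-0.3951  0.4205  1.7556  0.0006  0.9657 -0.2959] tips 0.0726 toolxy [0.0997 0.995 ] [ 0.995  -0.0997]
top px [268.8006 207.0653 265.4277 243.5886] off mm 14.949876809487161 -109.04481213830081 len 90.24754527584514 yaw -5.81516932135758
scene px [249.4133 181.1476 270.3493 161.9284] off mm 10.982672805450383 -112.27321145038907 len 90.1557236486843 yaw -5.844633656283749
```

Friction holds, so the plate follows the diagonal. I'll steer a bit harder while it's still on the deck.

Emit:
jog_arm([
  [1,[0.004,-0.0007,0],0],
  [1,[0.006,-0.001,0],0],
  [1,[0.006,-0.001,0],0],
  [1,[0.006,-0.001,0],0],
  [1,[0.006,-0.001,0],0],
])

```text
time_s: 6.9
eef_pos: [0.5543, -0.076, 0.1042]
tool_rot: [2.329, 2.107, 0.0]
wrist_force: [0.4, -3.2, -0.3]
opening: 0.0854
grasp_force: 1.6
```

Emit:
jog_arm([
  [1,[0.006,-0.001,0],0],
  [1,[0.006,-0.001,0],0],
  [1,[0.006,-0.001,0],0],
  [1,[0.004,-0.0007,0],0],
  [1,[0,0,0],0],
])

```text
time_s: 7.52
eef_pos: [0.5524, -0.0534, 0.1038]
tool_rot: [-2.329, -2.107, -0.0]
wrist_force: [0.8, 0.0, -0.2]
opening: 0.0854
grasp_force: 0.1
```

```bash
python3 - <<'E'
from h import *
togo(np.array([.548,-.187,.1]))
blobs(.0047,-.058)
E
```

```text
t 7.525 pos [ 0.5524 -0.0534  0.1038] turn 0.0001 shift now [-0.1333  0.0089  0.0037] after turn [-0.1333  0.0089  0.0037] F [ 0.7621  0.0036 -0.2006] q [-0.3106  0.402   1.7834  0.0008  0.957  -0.2114] tips 0.0726 toolxy [0.0997 0.995 ] [ 0.995  -0.0997]
top px [256.9886 217.1603 251.7212 249.7173] off mm -7.903563133442202 -79.63723300015204 len 80.7279691311404 yaw -9.555824622407242
scene px [265.052  188.7313 285.7732 169.043 ] off mm 2.8889622014279555 -63.4358322654654 len 90.04990669677376 yaw -6.120953266442327
```

Emit:
jog_arm([
  [1,[0.004,-0.0005,0],0],
  [1,[0.006,-0.0007,0],0],
  [1,[0.006,-0.0007,0],0],
  [1,[0.006,-0.0007,0],0],
  [1,[0.006,-0.0007,0],0],
])

```text
time_s: 8.25
eef_pos: [0.552, -0.0253, 0.1038]
tool_rot: [-2.329, -2.108, 0.0]
wrist_force: [-0.4, -1.8, -1.6]
opening: 0.0855
grasp_force: 1.0
```

Emit:
jog_arm([
  [1,[0.006,-0.0007,0],0],
  [1,[0.005,-0.0005,0],0],
  [1,[0.003,0,0],0],
  [1,[0,0,0],0],
])

```text
time_s: 8.75
eef_pos: [0.5524, -0.0114, 0.1041]
tool_rot: [-2.329, -2.108, -0.001]
wrist_force: [-0.6, 0.1, -0.8]
opening: 0.0854
grasp_force: 0.0
```

```bash
python3 - <<'E'
from h import *
togo(np.array([.548,-.187,.1]))
f=grab('scene'); save(f,'s3.png',(210,110,370,240),4.5)
blobs(.000,-.016)
E
```

```text
t 8.75 pos [ 0.5524 -0.0114  0.1041] turn 0.0 shift now [-0.1751  0.0131  0.004 ] after turn [-0.1751  0.0131  0.004 ] F [-0.6418  0.0971 -0.8303] q [-0.2358  0.3969  1.7902  0.0006  0.9545 -0.1363] tips 0.0726 toolxy [0.0997 0.995 ] [ 0.995  -0.0997]
top px [237.4951 211.4292 232.4349 247.0186] off mm -2.1269979172171523 -31.227711452335324 len 88.05111631671859 yaw -8.13983921155282
scene px [278.8954 195.8325 299.2377 175.6641] off mm -2.9732660320698 -20.834973644033276 len 89.70378248367432 yaw -6.064673942305009
```

View pics/s3.png

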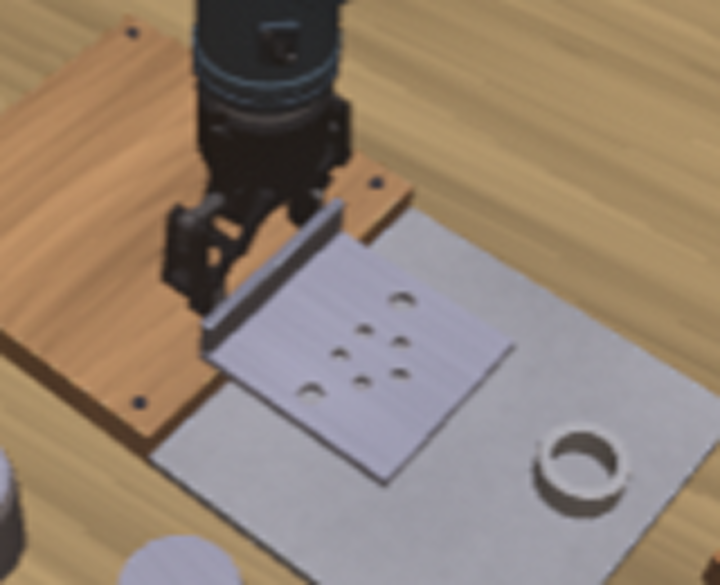

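The plate is now over the panel, lip close to the step and pins hidden. The plate's front corners are (515,345) and (386,485), the left lip-side corner is (203,355), and the deck's step corners are (412,192) and (150,438).

```bash
python3 - <<'E'
from h import *
f=grab('scene'); u=lambda p: un(p,(210,110),4.5)
pm=np.array([.5619,.0855])
sm=(pm-.073*ey)  # step mid by top view
for n,p,z in(('front top',[(386,485),(515,345)],.040),('step',[(150,438),(412,192)],.032),('tape foot?',[(533,470),(628,468)],.030),('hole',[(312,391),(402,299)],.040),('panel/deck foot corners',[(150,460),(414,208)],.012)):
    a=atz(f,u(p),z)[:,:2]; m=a.mean(0); print(n,'len',np.linalg.norm(a[0]-a[1]),'yaw',fitseg(a[0],a[1]),'ends jig-x',(a-sm)@ex,'jig-y',(a-sm)@ey)
E
```

```text
front top len 0.12925653534693995 yaw -5.633326669684586 ends jig-x [ 0.0716 -0.0576] jig-y [0.1311 0.1309]
step len 0.25324617724958204 yaw -6.310540825069402 ends jig-x [ 0.1311 -0.1221] jig-y [0.0051 0.0077]
tape foot? len 0.055246697203239443 yaw -53.718719575640954 ends jig-x [ 0.0028 -0.0342] jig-y [0.1865 0.2275]
hole len 0.08967791556385046 yaw -5.277059474398903 ends jig-x [ 0.0482 -0.0415] jig-y [0.0591 0.0584]
panel/deck foot corners len 0.2605604816585317 yaw -6.101707727266729 ends jig-x [ 0.1333 -0.1272] jig-y [0.0064 0.0082]
```

Lateral error is within about 2 mm and 17–19 mm remain, so I'll push straight and gently.

Emit:
jog_arm([
  [1,[0.003,0,0],0],
  [1,[0.003,0,0],0],
  [1,[0.003,0,0],0],
  [1,[0.003,0,0],0],
  [1,[0,0,0],0],
])

```text
time_s: 9.57
eef_pos: [0.5536, 0.0005, 0.104]
tool_rot: [-2.329, -2.108, -0.001]
wrist_force: [-0.2, -1.2, 0.9]
opening: 0.0855
grasp_force: 0.2
```

Emit:
jog_arm([
  [1,[0.001,0,0],0],
  [1,[0.001,0,0],0],
  [1,[0.001,0,0],0],
  [1,[0.001,0,0],0],
  [1,[0,0,0],0],
])

```text
time_s: 10.2
eef_pos: [0.5539, 0.0043, 0.1039]
tool_rot: [-2.329, -2.108, -0.0]
wrist_force: [0.5, 0.2, -0.3]
opening: 0.0854
grasp_force: 0.0
```

```bash
python3 - <<'E'
from h import *
togo(np.array([.548,-.187,.1]))
f=grab('scene'); save(f,'s4.png',(210,110,370,240),4.5)
E
```

```text
t 10.2 pos [0.5539 0.0043 0.1039] turn -0.0 shift now [-0.1909  0.0132  0.0039] after turn [-0.1909  0.0132  0.0039] F [ 0.5372  0.2098 -0.3391] q [-0.2067  0.3997  1.7865  0.0002  0.9556 -0.107 ] tips 0.0726 toolxy [0.0997 0.995 ] [ 0.995  -0.0997]
```

View pics/s4.png

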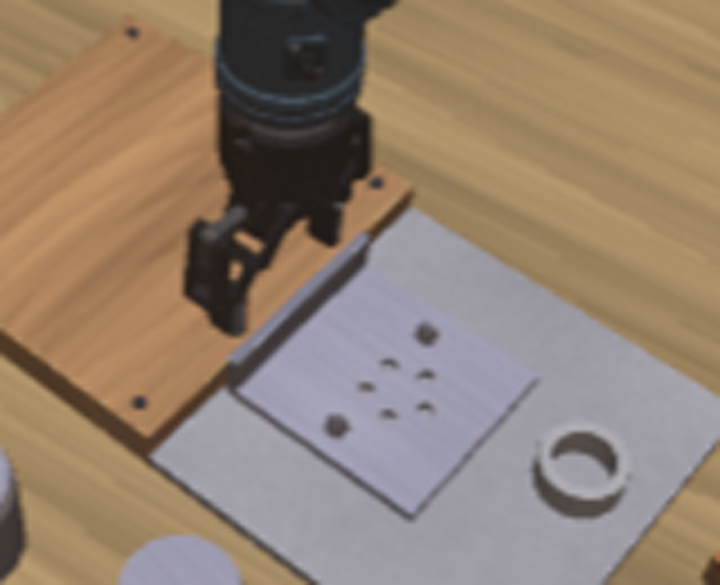

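The plate has dropped, with pins visible in both holes at (427,334) and (336,426). I'll check how flat it lies from the depth map.

```bash
cat > chk.py <<'E'
from h import *
pm=np.array([.5619,.0855])
for n in('scene','top'):
    f=grab(n); C=cloud(f); J=np.stack([(C[...,:2]-pm)@ex,(C[...,:2]-pm)@ey,C[...,2]],-1)[f['z_map']>0]
    if n=='scene': J[:,:2]-=[.0048,.0058]
    def fit(m):
        P=J[m]; A=np.c_[P[:,:2],np.ones(len(P))]; c=np.linalg.lstsq(A,P[:,2],rcond=None)[0]; return len(P),c
    x,y,z=J.T
    print(n,'plate',fit((abs(x)<.055)&(y>-.045)&(y<.06)&(z<.05)),'panel',fit((abs(x)>.08)&(abs(x)<.12)&(abs(y)<.06)&(z<.025)&(z>0)),'lip top',np.percentile(z[(abs(x)<.06)&(abs(y+.066)<.004)&(z<.06)],[50,90]))
E
python3 chk.py
```

```text
scene plate (1288, array([ 0.0018, -0.0001,  0.0193])) panel (1051, array([0.0006, 0.0006, 0.0115])) lip top [0.0461 0.0484]
top plate (1078, array([-0.0001,  0.0053,  0.0198])) panel (1246, array([ 0.    , -0.0014,  0.0124])) lip top [0.0468 0.0503]
```

The plate is flat, its top 7.6 mm above the panel (8 mm expected), so it is home. I'll retreat and check once more.

Emit:
jog_arm([
  [1,[-0.01,0,0],0],
  [1,[-0.02,0,0],0],
  [1,[0,0,-0.04],0],
  [1,[0,0,-0.06],0],
  [1,[-0.03,0,-0.04],0],
])

```text
time_s: 10.98
eef_pos: [0.5484, -0.0564, 0.2468]
tool_rot: [2.326, 2.108, 0.002]
wrist_force: [0.2, -0.4, -1.0]
opening: 0.0856
grasp_force: 0.0
```

Emit:
jog_arm([
  [1,[-0.06,0,0],0],
  [1,[-0.06,0,0],0],
  [1,[0,0,0],0],
])

```text
time_s: 11.35
eef_pos: [0.535, -0.1805, 0.2443]
tool_rot: [2.335, 2.099, -0.001]
wrist_force: [-0.5, 1.0, -0.1]
opening: 0.0857
grasp_force: 0.0
```

```bash
python3 chk.py; python3 -c "
from h import *
f=grab('top'); save(f,'t5.png',(140,150,365,310),3.5)"
```

```text
scene plate (1284, array([0.003 , 0.0001, 0.0194])) panel (1064, array([-0.0001, -0.001 ,  0.0114])) lip top [0.0465 0.0488]
top plate (1847, array([ 0.0021, -0.0073,  0.0202])) panel (1510, array([ 0.0007, -0.0038,  0.0123])) lip top [0.047  0.0511]
```

View pics/t5.png

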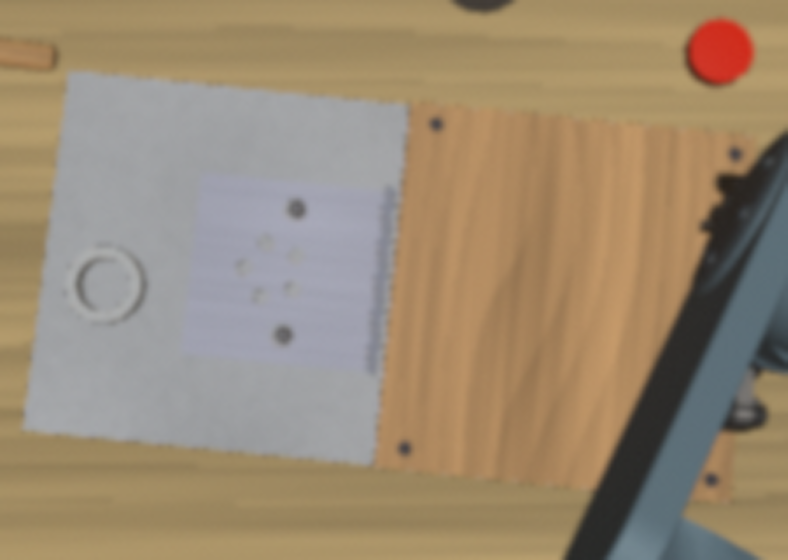

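The pins fill both holes at (297,209) and (284,335), the plate lies flat with its lip just past the step, and the tape hasn't moved.

```bash
python3 -c "
from cell import r
print(r.job_done())"
```

```text
the job is handed in; nothing more can be done
None
```

The stencil plate was pushed over both pins and lies flat on the panel without needing a press; the arm is clear of it, and the job was handed in at about 11.5 s of the 72 s allowed.

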